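# Third hand for a finds-tray joint

### The job

Be the third hand for a colleague who will screw a finds tray together: pick up the dark wooden rail and lay it flat on the jig's bed, pointing at the pale side board but short of it, and slide it sideways until you feel it touch the blue guide. Then, keeping it against the guide, push it endwise squarely against the side board until the black pointer stands in the green band of the push scale (about 10 N), never driving it into the red, and finish holding it there with that steady push: do not let go. Leave the other things on the table where they are.

Things in the scene. Friction and masses are not known exactly. Their poses are not given: they have to be found in the camera images.
- rail: dark wooden rail, a plain bar 180 mm long (its x), 28 mm wide (its y), 40 mm high (its z), 0.1 to 0.21 kg, lying on the table to one side of the jig; both ends are alike. Origin at the centre of its underside
- rail_mid (a point): centre of the rail's volume, 20 mm above its underside and 90 mm from each end
- jig: grey laminated jig board fixed to the table; place and yaw differ each time. Origin on the table; x points from the open near end to the side board. Bed top at z = 12 mm, from x = -145 to 175 and y = -100 to 100 mm. At rest the near face of the side board is at x = 90 mm. Behind it, at x = 150 to 175 mm, two steel spring housings reach 52 mm above the table
- scale (a point): zero mark of the push scale, a strip along the jig's x on its -y edge (60 mm long, 24 mm wide, top 42 mm above the table): white, then green 8 to 17 mm, yellow to 22 mm, red beyond, 6.4 to 13.6 N in the green, counted to +x from this point (the board's travel). A black pointer bar, carried by the side board, hangs over it and is at this point at rest
- guide: blue block, the side stop: 45 mm along the jig (x 37.5 to 82.5 mm), 22 mm thick, 20 mm high above the bed. Origin at bed level, middle of its contact face, which looks to the jig's -y; axes parallel to the jig's. Clamped at a different jig y each time (-1 to 29 mm), rigid to a light push. The rail goes on its -y side, long side on this face (rail_mid 14 mm to -y of it)
- side_board: pale wooden board across the jig, 18 mm thick, 150 mm wide (y), 1 to 61 mm above the bed. Origin at bed level in the middle of its near face, which looks to -x and takes the rail's end (rail_mid is then 90 mm to -x of it); axes parallel to the jig's. Sprung: it slides to the jig's +x when pushed, 0.8 N per mm, 30 mm at most, and springs back; it starts at rest at jig x = 90 mm
- jar: closed glass jar with a red cap, 60 mm wide, 90 mm high; origin under its centre; a bystander
- pen_pot: blue plastic pot, 72 mm wide, 90 mm high, pens stick out to 135 mm; origin under its centre; a bystander
- sherd_box: open white box, 120 x 90 mm, 45 mm high, with potsherds; origin under its centre; a bystander
- screwdriver: screwdriver lying on the table beyond the jig, about 200 mm long, ready for the colleague; a bystander
Not all that is in view belongs to the job. What is meant by the rail is not purple or yellow, and is the larger of those in its own colour.

How it is judged:
On the way, in this order (a step that is already met when the one before it is completed fails the run):
1. the rail lies on the bed, not yet pressing the side board (pushed in less than 4 mm), and touches the blue guide (z of rail in the frame of jig between 0.009 and 0.016 m and angle between rail's own z axis and vertical below 0.06 rad and y of rail_mid in the frame of guide between -0.0175 and -0.011 m and contact force between rail and guide above 0.1 N and x of side_board in the frame of jig below 0.094 m), for 0.05 s.
2. the rail is pressed against the side board with the pointer in the green (z of rail in the frame of jig between 0.009 and 0.016 m and angle between rail's own z axis and vertical below 0.06 rad and angle between the x axis of rail and the x axis of jig, either way round below 0.06 rad and y of rail_mid in the frame of guide between -0.0175 and -0.011 m and x of rail_mid in the frame of side_board between -0.094 and -0.086 m and x of side_board in the frame of jig between 0.097 and 0.108 m and contact force between rail and side_board between 4.5 and 16 N and contact force between the fingers and rail above 1 N), for 0.5 s.
At the end, for the whole second after the job is handed in: The fingers still hold the rail, at rest: underside within 4 mm of the bed, square to the side board within 0.06 rad, its side within 3.5 mm of the guide face, its end on the side board, which is pushed in 7 to 18 mm with a contact force of 4.5 to 16 N, steadily through the last second (all of step 2 and linear speed of each of side_board, rail below 0.006 m/s); the arm keeps its last pose, push and grip.
It fails at once if the pointer is driven into the red (side board pushed in more than 23 mm) (x of side_board in the frame of jig above 0.113 m).
It fails at once if the jar is moved by more than 30 mm (distance of jar from where it was at the start of the episode above 0.03 m).
It fails at once if the pen pot is moved by more than 30 mm (distance of pen_pot from where it was at the start of the episode above 0.03 m).
It fails at once if the sherd box is moved by more than 30 mm (distance of sherd_box from where it was at the start of the episode above 0.03 m).
It fails at once if the screwdriver is moved by more than 30 mm (distance of screwdriver from where it was at the start of the episode above 0.03 m).
It also fails if it takes over 45 s, if anything falls off the work surface, if the arm or the gripper's body presses on something with over 40 N, if the wrist force passes 120 N, or if a joint passes its speed limit or range.

### The arm

A 6-joint arm with a two-finger parallel gripper is mounted at the origin on the work surface. World frame = base frame: x ahead of the robot, y to its left, z up, the work surface at z = 0. Lengths are in m, angles in rad, forces in N, time in s.
With the tool pointing down it reaches from about 0.3 to 0.775 m from the base axis. Payload 14.6 kg.
Tool frame: the origin (TCP) lies at the very end of the fingers, on their centre line; the grasp point (between the pads) lies 19 mm behind it; z points along the fingers, y is the line along which they close (so a half turn about z gives the same grasp; the last joint's range is limited). The gripper opens to 94 mm and grips with 3 to 60 N. Pads are 16 mm wide; open, the fingers measure 119 mm over their backs; the gripper's body (75 mm by 177 mm) begins 78 mm behind the grasp point.
Start: joints at [-1.369, 0.3, 1.521, -0, 1.321, -0.067], TCP at [0.146, -0.53, 0.205] pointing down, gripper open.
Joint ranges: [-3.03, 3.03], [-0.79, 2.21], [0.23, 2.52], [-1.04, 4.18], [0, 3.07], [-2.55, 2.55]. Speed limits (rad/s): [2.22, 2.22, 2.57, 3.14, 3.14, 3.14].

### API

Orientations are given as [roll, pitch, yaw] about the fixed x, y, z axes, in that order (R = Rz(yaw) Ry(pitch) Rx(roll)).
In Python, from station import ctrl gives the robot as it stands. The module is installed in compiled form; this text tells all that it offers.
- The arm moves only by the tool step_arm, never from a script. Its argument "deltas" is a list of rows, each an object with "dp": the shift along the tool's x, y, z scaled (see below), a list of three; "twist": the turn about the tool's z scaled (see below). In form: [{"dp": [tx, ty, tz], "twist": twist}, ...]. A call has 1 to 12 rows; each row shifts and turns the commanded pose from where the row before left it, along the tool's axes as they then stand; what a row does not reach is not made up. The controller multiplies each number of a shift by 0.04 m and each number of a turn by 4 degrees. A row lasts 1/10 s, in which the tool goes at most 50 mm and 8.59 degrees, less where a joint would pass 70% of its speed; a pose out of reach is approached as far as the arm can. A call with a number of a shift or a turn outside -1 to 1 is refused whole. A call with a gripper value outside its range is refused whole. "gripper" is the opening, from -1 (shut) to 1 (fully open), set as the call begins (left out, the last holds). The fingers move at their own pace and stop on an object; "squeeze" is the grip in N (left out, the last holds). Time passes only in rows, so rows that do not move let the fingers close. It gives the time, the measured TCP pose, the force, the opening and the grip force at its end, in the units of the state.
- ctrl.get_obs(): the state, without advancing time (a new reading comes with each control period).
- ctrl.camera(name): name is "scene" or "top" or "wrist"; returns (picture, depth): 384x512x3 uint8, red, green, blue; 384x512 float32, m along the optical axis (not along the pixel's ray), 0 where there is no reading.
- ctrl.get_calibration(name): a dict with "fx", "fy", "cx", "cy" (pixels), "world_to_cam" (4x4, takes a point from world to camera coordinates); the wrist camera has in their place "hand_eye" (4x4, takes a point from camera to tool coordinates, whose origin is the TCP and whose axes are the flange's). Camera axes: x right, y down, z forward; pixel columns grow to the right and rows downward; lengths in m; the calibration is good to about 2 mm. The wrist camera is an equidistant fisheye: a pixel r from the principal point sees the ray r / f radians off the axis. A picture is of the moment at which its call begins: read the wrist's pose just before it. get_calibration takes no time and is no camera call.
- ctrl.hand_in(): hands the job in; it is judged then, once.
Trained networks look in the newest picture that a camera, given by its name, has taken for a name from the list of things; names that differ only in an ending like _2 or _b are one class to them, and where a whole thing is asked for, a point or a joint stands for the part that bears it (a point fixed in the world has none). Each returns a list of dicts, best first, with "conf" (0 to 1); they miss things now and then, are a little off and sometimes report something else, mostly with a low value. They report only what shows in the picture. A call takes as long as a camera call. They do not tell look-alikes from the thing itself.
- ctrl.spot_in(camera, label): "rect" ([left, top, right, bottom] as shares, 0 to 1, of the picture: columns of its width, rows of its height, round what is visible of it).
- ctrl.cut_out(camera, label): "pixels" (384x512 bool, what is visible of it) and "rect" ([left, top, right, bottom] as shares, 0 to 1, of the picture: columns of its width, rows of its height, round what is visible of it).
The state is a dict: "time_s": time; "qpos": joint angles; "joint_vel": joint speeds; "tau": joint torques, N m; "ee_pos": TCP position; "eef_rot": TCP orientation; "force": force on the tool from outside, world axes, zero at the start; "moment": the same for the moment, N m; "grip_width": finger opening in m; "grip_force": force on a finger pad.
Only numpy, scipy, OpenCV 4.12 (cv2) and the standard library are available. Lean on these libraries where they do the work, as an engineer would, in place of code of your own. Each camera call takes 0.05 s, during which the arm holds its last target. There are 200 camera calls.

## Working session

There is one attempt and no reset: what is moved stays moved. The work goes in short steps, Python scripts to look and compute and a tool call to move; the robot and the scene stay as the last step left them, time stands still between calls to the robot, and variables do not carry over. Pictures are saved under pics/ and viewed, at most 10 in all, crops included, and the job is handed in when it is done.

Besides the shell and the picture viewer there is one more tool, called after ">>>" in YAML: its name, and indented under it one key for each argument. step_arm: Moves the arm, as the interface text tells. Its arguments: {"type":"object","properties":{"deltas":{"type":"array"},"gripper":{"type":"number"},"squeeze":{"type":"number"}},"required":["deltas"]}

```bash
mkdir -p pics
cat > h.py <<'E'
from station import ctrl
import numpy as np, cv2
def shot(n):
    im,d=ctrl.camera(n); return im,d
def cloud(n,d):
    c=ctrl.get_calibration(n); v,u=np.mgrid[:384,:512]
    P=np.stack([(u-c['cx'])/c['fx']*d,(v-c['cy'])/c['fy']*d,d],-1)
    T=np.linalg.inv(c['world_to_cam']); return P@T[:3,:3].T+T[:3,3]
E
python3 - <<'E'
from h import *
for n in ['top','scene']:
    im,d=shot(n); np.savez(n+'.npz',im=im,d=d,P=cloud(n,d)); cv2.imwrite(f'pics/{n}0.png',im[...,::-1])
    for l in ['rail','jig','guide','side_board','scale']:
        print(n,l,[(round(r['conf'],2),np.round(np.array(r['rect'])*[512,384,512,384]).astype(int).tolist()) for r in ctrl.spot_in(n,l)][:4])
print(ctrl.get_obs())
E
```

```text
top rail [(0.89, [149, 173, 169, 212]), (0.84, [133, 255, 192, 280]), (0.84, [230, 179, 243, 222]), (0.81, [190, 177, 205, 236])]
top jig [(0.66, [99, 214, 123, 236]), (0.65, [103, 131, 135, 162]), (0.58, [268, 141, 338, 251])]
top guide [(0.73, [281, 173, 297, 189]), (0.43, [385, 191, 420, 228])]
top side_board [(0.84, [282, 154, 334, 175])]
top scale [(0.96, [269, 144, 339, 250])]
scene rail [(0.9, [347, 208, 371, 239]), (0.77, [270, 185, 289, 218]), (0.61, [326, 166, 385, 184])]
scene jig [(0.88, [159, 162, 257, 236])]
scene guide []
scene side_board [(0.67, [172, 186, 224, 219])]
scene scale [(0.84, [153, 160, 257, 238])]
{'time_s': 0.6, 'qpos': array([-1.36860134e+00,  2.99906746e-01,  1.52101256e+00,  4.03106749e-05,
        1.32070972e+00, -6.66131510e-02]), 'joint_vel': array([ 0.0012281 , -0.00026227,  0.002048  ,  0.00112157, -0.00033351,
        0.00114754]), 'tau': array([ 4.71194580e-04, -5.31481934e+01, -3.52828395e+01,  7.07584200e-02,
        2.13040895e-02, -1.75771856e-06]), 'ee_pos': array([ 0.14606738, -0.53023157,  0.20543656]), 'eef_rot': array([-3.14155896e+00, -4.13910541e-05,  2.68798157e-01]), 'force': array([ 0.71896053, -0.36928662,  0.15823517]), 'moment': array([-0.01250248,  0.0458809 ,  0.0140031 ]), 'grip_force': 0.0, 'grip_width': 0.09376382307755832}
```

View pics/top0.png

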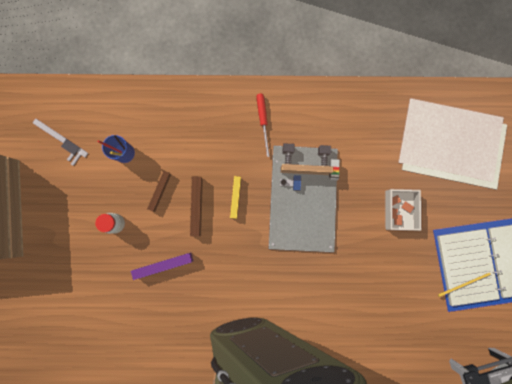

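View pics/scene0.png

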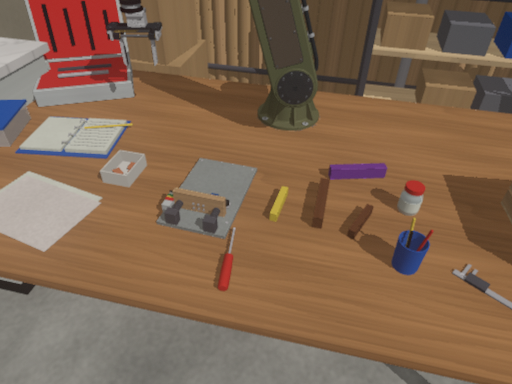

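The top view shows the large dark rail at about (197,206), and a smaller dark look-alike at (160,192). The jig is at (303,200) with its side board at (308,169), the guide at (296,184) and the scale at (335,169).

Run:
```python
from h import *
z=np.load('top.npz'); P=z['P'];im=z['im'].astype(int)
hsv=cv2.cvtColor(z['im'],cv2.COLOR_RGB2HSV)
def box(m,name):
    p=P[m]; r=cv2.minAreaRect(p[:,:2].astype(np.float32)*1000); print(name,m.sum(),np.round(r[0],1),np.round(r[1],1),round(r[2],2),'z',np.round(np.percentile(p[:,2],[5,50,95]),4))
def roi(a,b,c,d):
    m=np.zeros((384,512),bool); m[b:d,a:c]=1; return m
Z=P[...,2]
box(roi(185,170,212,242)&(Z>.025)&(Z<.06),'rail')
box(roi(145,165,175,220)&(Z>.012)&(Z<.06),'small')
box(roi(225,170,248,225)&(Z>.012)&(Z<.06),'yellow')
box(roi(262,138,345,258)&(Z>.006)&(Z<.018),'bed')
box(roi(275,150,332,180)&(Z>.062)&(Z<.085),'board')
b=(hsv[...,0]>100)&(hsv[...,0]<130)&(hsv[...,1]>100)&(hsv[...,2]>60)
box(roi(275,165,305,195)&b,'guide')
box(roi(275,165,305,195)&b&(Z>.025),'guideZ')
c=ctrl.get_calibration('top'); print(c['fx'],np.round(c['world_to_cam'],3).tolist())
h=np.round(Z*1000).astype(int); print(h[172:196,276:306])
s=z['im'][135:260,170:350]; cv2.imwrite('pics/crop.png',cv2.resize(s[...,::-1],None,fx=4.4,fy=4.4,interpolation=cv2.INTER_CUBIC))
```

```text
rail 592 [524.3 188.3] [ 28.9 178.3] 89.2 z [0.0351 0.0398 0.0435]
small 331 [571.  303.4] [ 21.6 127.4] 67.25 z [0.0175 0.0279 0.0319]
yellow 284 [553.8  69.4] [ 20.  127.6] 84.64 z [0.0241 0.0281 0.0314]
bed 5658 [ 564.4 -127.1] [227.1 349.3] 87.41 z [0.008  0.0115 0.0152]
board 331 [ 636.9 -141.8] [145.1  18.9] 87.62 z [0.0671 0.0722 0.0756]
guide 55 [ 592.  -116.8] [27.8 15.7] 0.92 z [0.0271 0.0315 0.0341]
guideZ 54 [ 592.  -116.8] [27.8 15.7] 0.92 z [0.0274 0.0315 0.0342]
376.73797176067785 [[0.005, -1.0, 0.002, 0.008], [-0.997, -0.005, -0.083, 0.556], [0.083, -0.002, -0.997, 1.125], [0.0, 0.0, 0.0, 1.0]]
[[  13   13   10   11   15   24   24   26   31   29   31   27   34   31
    36   34   33   38   40   37   41   39   42   38   46   49   47   48
    47   48]
 [  10   11    9    8    9   11   11   13   10   11   12   10   11   11
    12   16   15   18   19   14   19   19   19   23   23   25   24   30
    29   28]
 [  12   12   11   10   11   11   13    8    9   10   11   10    9   13
    13   15   12   10   11   13   13   11   10   11   10   12   12   14
    12   14]
 [  11   11
[... 2586 characters left out ...]
 14   12    9   12   12   11   10   13   12   13   11   12
     8   12]
 [  10   14   13   13    9   10   12   11   14   10   12    8   10   16
     7   15   14   12   11   17   14    6   10   12   13   13    9   10
    13   12]
 [  11   13   13    8   10   11    8   13   14   10   12   10   13    8
     9   13    8   10   10    7   15   11   10   13   12    5   13    9
    14    8]
 [   9   15   12   11   13   16   11   14   16   11   13   13   12   11
    10   12    9   13    9   13   11   10   13    9   14   10    8   12
     8   10]
 [  13   11   12   13   13   11   10   11   12   11   14   15    8   16
    16    8   16   11   10   14   12    7   14   12   15    9   11    8
    11   14]]
```

View pics/crop.png

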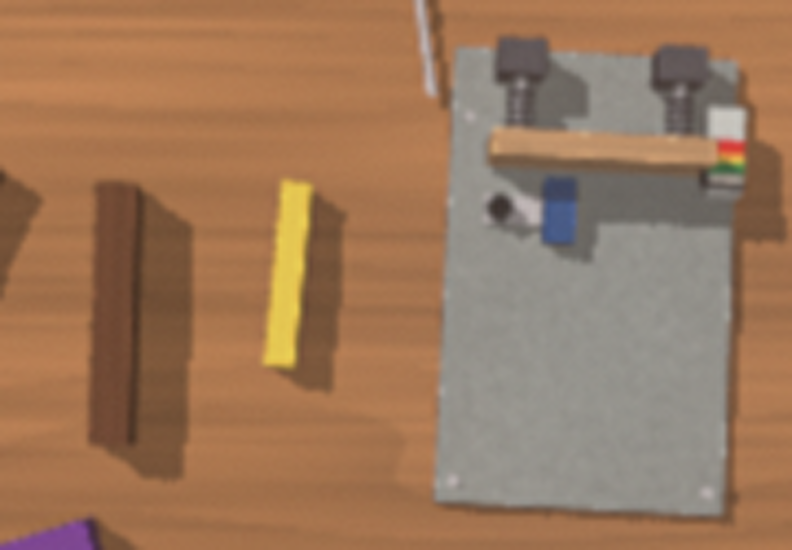

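The jig's yaw is about -2.5°, with its x pointing world +x. The guide's contact face is on its right (-y) side. Next I'll refine the rail and jig poses.

Run:
```python
from h import *
z=np.load('top.npz'); P=z['P'];Z=P[...,2]
c=ctrl.get_calibration('top');T=np.linalg.inv(c['world_to_cam'])
def ray(u,v,h):
    d=T[:3,:3]@np.array([(u-c['cx'])/c['fx'],(v-c['cy'])/c['fy'],1]); o=T[:3,3]; return (o+d*(h-o[2])/d[2])[:2]
# rail: row-wise edges of top face
def fit(rows,c0,c1,lo,hi,h,name):
    L=[];R=[]
    for v in rows:
        k=np.where((Z[v,c0:c1]>lo)&(Z[v,c0:c1]<hi))[0]+c0
        if len(k)<3: continue
        L.append(ray(k.min()-.5,v,h)); R.append(ray(k.max()+.5,v,h))
    for n,E in (('L',L),('R',R)):
        E=np.array(E); m=np.ones(len(E),bool)
        for _ in range(4):
            p=np.polyfit(E[m,0],E[m,1],1); r=E[:,1]-np.polyval(p,E[:,0]); m=abs(r)<max(.0025,1.5*r[m].std())
        print(name,n,'yaw deg',round(np.degrees(np.arctan(p[0])),2),'y at x=.52,.58,.63',np.round(np.polyval(p,[.52,.58,.63]),4))
fit(range(180,234),183,214,.033,.06,.04,'rail')
fit(range(185,250),258,348,.006,.04,.012,'bed')
fit(range(177,189),290,306,.024,.04,.032,'guide')
m=(Z>.025)&(Z<.06); m[:, :185]=0;m[:,212:]=0; r=np.where(m[165:245,190:203].sum(1)>3)[0]+165
print('rail rows',r.min(),r.max(),ray(197,r.min()-.5,.04),ray(195,r.max()+.5,.04))
# board near edge (bottom) by column
F=[];B=[]
for u in range(284,330):
    k=np.where((Z[145:185,u]>.06)&(Z[145:185,u]<.09))[0]+145
    if len(k)>2: F.append(ray(u,k.max()+.5,.073));B.append(ray(u,k.min()-.5,.073))
for E in (F,B):
    E=np.array(E);p=np.polyfit(E[:,1],E[:,0],1);print('board',-np.degrees(np.arctan(p[0])),np.polyval(p,[-.14]),E[[0,-1],1])
k=np.where(abs(Z[200:270,300]-.012)<.006)[0]+200; print('bed near end',k.max(),ray(300,k.max()+.5,.012))
```

```text
rail L yaw deg -0.99 y at x=.52,.58,.63 [0.2024 0.2013 0.2005]
rail R yaw deg -0.56 y at x=.52,.58,.63 [0.1734 0.1728 0.1723]
bed L yaw deg -2.66 y at x=.52,.58,.63 [-0.038  -0.0408 -0.0431]
bed R yaw deg -2.33 y at x=.52,.58,.63 [-0.238  -0.2404 -0.2424]
guide L yaw deg -3.57 y at x=.52,.58,.63 [-0.102  -0.1058 -0.1089]
guide R yaw deg -0.28 y at x=.52,.58,.63 [-0.1285 -0.1288 -0.129 ]
rail rows 177 236 [0.61374506 0.18420692] [0.43376686 0.18693191]
board -2.704444394960433 [0.62618745] [-0.07554172 -0.20750401]
board -2.4786135198946124 [0.64589948] [-0.07556653 -0.20773401]
bed near end 250 [ 0.3924108  -0.12886711]
```

>>> step_arm:
  deltas:
    - {"dp": [1,-0.6,0]}
    - {"dp": [1,-0.6,0]}
    - {"dp": [1,-0.6,0]}
    - {"dp": [1,-0.6,0]}
    - {"dp": [1,-0.7,0]}
    - {"dp": [1,-0.7,0]}
    - {"dp": [1,-0.7,0]}
    - {"dp": [1,-0.7,0]}

```text
invalid input at $.deltas[0]: expected keys dp, twist
```

>>> step_arm:
  deltas:
    - {"dp": [0.8,-0.85,0],"twist": 0}
    - {"dp": [0.8,-0.85,0],"twist": 0}
    - {"dp": [0.8,-0.85,0],"twist": 0}
    - {"dp": [0.8,-0.85,0],"twist": 0}
    - {"dp": [0.8,-0.85,0],"twist": 0}
    - {"dp": [0.8,-0.85,0],"twist": 0}
    - {"dp": [0.8,-0.85,0],"twist": 0}
    - {"dp": [0.8,-0.85,0],"twist": 0}
    - {"dp": [0.8,-0.85,0],"twist": 0}
    - {"dp": [0.8,-0.85,0],"twist": 0}
    - {"dp": [0.8,-0.85,0],"twist": 0}
    - {"dp": [0.8,-0.85,0],"twist": 0}

```text
time_s: 1.8
ee_pos: [0.4085, -0.0329, 0.2058]
eef_rot: [3.141, -0.001, 0.269]
force: [1.1, 0.4, -0.3]
grip_width: 0.0939
grip_force: 0.0
```

>>> step_arm:
  deltas:
    - {"dp": [0.8,-0.85,0],"twist": 0}
    - {"dp": [0.8,-0.85,0],"twist": 0}
    - {"dp": [0.8,-0.85,0],"twist": 0}
    - {"dp": [0.8,-0.85,0],"twist": 0}
    - {"dp": [0,0,0.5],"twist": 1}
    - {"dp": [0,0,0.5],"twist": 1}
    - {"dp": [0,0,0.5],"twist": 1}
    - {"dp": [0,0,0.5],"twist": 1}
    - {"dp": [0,0,0],"twist": 0}
    - {"dp": [0,0,0],"twist": 0}

```text
time_s: 2.8
ee_pos: [0.4954, 0.1302, 0.126]
eef_rot: [-3.142, -0.0, -0.008]
force: [0.7, -0.1, 0.4]
grip_width: 0.0939
grip_force: 0.0
```

>>> step_arm:
  deltas:
    - {"dp": [0.35,-0.7,0],"twist": 0.1}
    - {"dp": [0.35,-0.7,0],"twist": 0}
    - {"dp": [0,0,0],"twist": 0}
    - {"dp": [0,0,0],"twist": 0}

```text
time_s: 3.2
ee_pos: [0.5242, 0.186, 0.1263]
eef_rot: [-3.141, -0.001, -0.015]
force: [0.2, 0.6, 0.2]
grip_width: 0.0944
grip_force: 0.0
```

Run:
```python
from h import *
o=ctrl.get_obs(); im,d=shot('wrist'); cv2.imwrite('pics/w1.png',im[...,::-1]); print(o['ee_pos'],o['eef_rot'],o['force'])
```

```text
[0.5241825  0.18602479 0.126277  ] [-3.14138105e+00 -9.69200002e-04 -1.53103574e-02] [0.18364176 0.63131065 0.18703521]
```

View pics/w1.png

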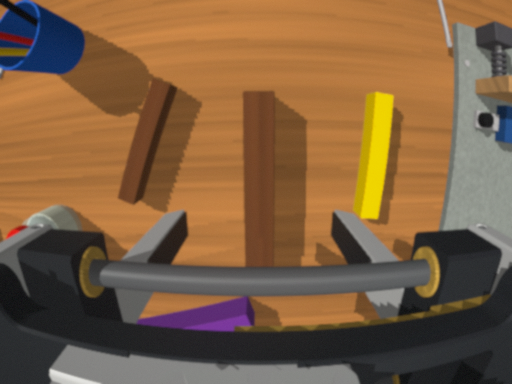

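The wrist view shows the rail at column ~259, centred and parallel between the fingers. Descending and gripping.

>>> step_arm:
  deltas:
    - {"dp": [0,0,0.8],"twist": 0}
    - {"dp": [0,0,0.8],"twist": 0}
    - {"dp": [0,0,0.8],"twist": 0}
    - {"dp": [0,0,0.4],"twist": 0}
    - {"dp": [0,0,0.2],"twist": 0}
    - {"dp": [0,0,0],"twist": 0}
    - {"dp": [0,0,0],"twist": 0}

```text
time_s: 3.95
ee_pos: [0.5245, 0.1856, 0.0066]
eef_rot: [-3.141, -0.001, -0.018]
force: [-0.1, -0.2, -0.1]
grip_width: 0.0941
grip_force: 0.0
```

>>> step_arm:
  deltas:
    - {"dp": [0,0,0],"twist": 0}
    - {"dp": [0,0,0],"twist": 0}
    - {"dp": [0,0,0],"twist": 0}
    - {"dp": [0,0,0],"twist": 0}
    - {"dp": [0,0,0],"twist": 0}
    - {"dp": [0,0,0],"twist": 0}
    - {"dp": [0,0,0],"twist": 0}
    - {"dp": [0,0,0],"twist": 0}
  gripper: -1
  squeeze: 40

```text
time_s: 4.75
ee_pos: [0.524, 0.1858, 0.0054]
eef_rot: [-3.142, 0.0, -0.017]
force: [-0.7, -0.4, -0.1]
grip_width: 0.0333
grip_force: 0.0
```

>>> step_arm:
  deltas:
    - {"dp": [0,0,0],"twist": 0}
    - {"dp": [0,0,0],"twist": 0}
    - {"dp": [0,0,0],"twist": 0}
    - {"dp": [0,0,-0.3],"twist": 0}
    - {"dp": [0,0,-0.8],"twist": 0}
    - {"dp": [0,0,-0.8],"twist": 0}
    - {"dp": [0,0,-0.8],"twist": 0}
    - {"dp": [0,0,0],"twist": 0}
    - {"dp": [0,0,0],"twist": 0}

```text
time_s: 5.65
ee_pos: [0.5241, 0.1858, 0.1143]
eef_rot: [-3.141, -0.001, -0.017]
force: [0.3, 0.5, -1.3]
grip_width: 0.0275
grip_force: 40.0
```

>>> step_arm:
  deltas:
    - {"dp": [0,0.4,0],"twist": 0}
    - {"dp": [0,0.8,0],"twist": 0}
    - {"dp": [0,0.8,0],"twist": 0}
    - {"dp": [0,0.8,0],"twist": 0}
    - {"dp": [0,0.8,0],"twist": 0}
    - {"dp": [0,0.8,0],"twist": 0}
    - {"dp": [0,0.8,0],"twist": 0}
    - {"dp": [0,0.8,0],"twist": 0}
    - {"dp": [0,0.8,0],"twist": 0}
    - {"dp": [0,0.8,0],"twist": 0}
    - {"dp": [0,0.8,0],"twist": 0.2}
    - {"dp": [0,0,0],"twist": 0.2}

```text
time_s: 6.85
ee_pos: [0.5168, -0.1537, 0.1122]
eef_rot: [-3.142, 0.002, -0.049]
force: [-0.1, 0.6, -1.4]
grip_width: 0.0274
grip_force: 40.0
```

>>> step_arm:
  deltas:
    - {"dp": [0,0,0],"twist": 0}
    - {"dp": [0,0,0],"twist": 0}

```text
time_s: 7.05
ee_pos: [0.5176, -0.1497, 0.1128]
eef_rot: [-3.141, 0.001, -0.045]
force: [-0.7, 0.9, -0.7]
grip_width: 0.0276
grip_force: 40.0
```

Run:
```python
from h import *
o=ctrl.get_obs(); im,d=shot('wrist'); cv2.imwrite('pics/w2.png',im[...,::-1]); np.savez('w2.npz',im=im,d=d); print(o['ee_pos'],o['eef_rot'],o['force'],o['grip_force'])
im,d=shot('top'); P=cloud('top',d); cv2.imwrite('pics/t2.png',im[...,::-1])
c=ctrl.get_calibration('wrist'); print(c)
```

```text
[ 0.51762766 -0.14969364  0.1128356 ] [-3.14113428e+00  1.23554757e-03 -4.47207896e-02] [-0.69741933  0.91071383 -0.69410847] 39.99223351478577
{'fx': 297.3186396354542, 'fy': 297.3186396354542, 'cx': 259.0473577399224, 'cy': 188.2262821789688, 'hand_eye': array([[-3.00333123e-04, -9.74073792e-01, -2.26230318e-01,
         6.51632325e-02],
       [ 9.99999857e-01, -3.92661478e-04,  3.63117446e-04,
         1.34759839e-03],
       [-4.42535119e-04, -2.26230177e-01,  9.74073771e-01,
        -1.77579948e-01],
       [ 0.00000000e+00,  0.00000000e+00,  0.00000000e+00,
         1.00000000e+00]])}
```

View pics/w2.png

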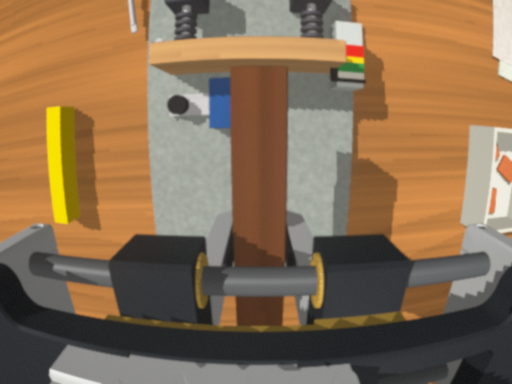

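The wrist view shows the rail pointing at the board (its end at about (259,67)), with the guide's blue block just left of it at (220,103). I'll measure clearances from wrist depth.

Run:
```python
from h import *
from scipy.spatial.transform import Rotation as Ro
z=np.load('w2.npz'); im,d=z['im'],z['d']; c=ctrl.get_calibration('wrist')
v,u=np.mgrid[:384,:512]; x=u-c['cx'];y=v-c['cy'];r=np.hypot(x,y)+1e-9;t=r/c['fx']
Pc=np.stack([x/r*np.tan(t)*d,y/r*np.tan(t)*d,d],-1)
Pt=Pc@c['hand_eye'][:3,:3].T+c['hand_eye'][:3,3]
P=Pt@Ro.from_euler('xyz',[-3.14113,.001236,-.04472]).as_matrix().T+[.51763,-.14969,.11284]
a=np.radians(-2.55); J=np.array([[np.cos(a),np.sin(a)],[-np.sin(a),np.cos(a)]])
Q=(P[...,:2]-[.5365,-.1387])@J.T*1000; Z=P[...,2]*1000
hsv=cv2.cvtColor(im,cv2.COLOR_RGB2HSV)
def rep(n,m): print(n,m.sum(),'jx',np.round(np.percentile(Q[m][:,0],[2,50,98]),1),'jy',np.round(np.percentile(Q[m][:,1],[2,50,98]),1),'z',np.round(np.median(Z[m]),1))
b=(hsv[...,0]>100)&(hsv[...,0]<130)&(hsv[...,1]>100)&(u>190)&(u<240)&(v>70)&(v<140)
rep('guide',b)
bd=(Z>66)&(Z<82)&(u>145)&(u<350)&(v>30)&(v<80)&(hsv[...,1]>60); rep('board',bd)
rl=(u>225)&(u<295)&(v>60)&(v<200)&(Z>130); rep('rail',rl)
for vv in (80,120,160,200):
    k=rl[vv]; 
    if k.any(): print(vv,np.round(Q[vv][k][[0,-1]],1).tolist())
q=Q[bd]; 
for s in (-60,-30,30,60):
    k=abs(q[:,1]-s)<4; print('board near x at y',s,np.percentile(q[k,0],[3,97]).round(1))
bed=(abs(Z-12)<4)&(v>140)&(v<220)&(u>140)&(u<370)
for vv in (150,180,210):
    k=np.where(bed[vv])[0]; print('bed y',Q[vv,k[0]].round(1),Q[vv,k[-1]].round(1))
pk=rl.copy(); pts=Q[pk].astype(np.float32); print(cv2.minAreaRect(pts))
```

```text
guide 971 jx [42.  62.2 83.7] jy [12.8 21.4 29.6] z 30.3
board 4595 jx [ 92.9 101.2 110.2] jy [-75.   -5.2  67.4] z 71.3
rail 7607 jx [ 8.9 41.7 72.6] jy [-26.3 -13.2   0.3] z 145.7
80 [[66.7, 0.7], [66.8, -26.8]]
120 [[47.1, 0.9], [47.1, -26.8]]
160 [[27.6, 0.5], [27.5, -26.5]]
board near x at y -60 [ 93.2 110.6]
board near x at y -30 [ 92.9 110. ]
board near x at y 30 [ 93.  110.2]
board near x at y 60 [ 93.  110.1]
bed y [20.4 94.8] [  19.9 -102.6]
bed y [-9.7 95.2] [ -10.1 -103.6]
bed y [-41.1  95.7] [ -41.2 -103.7]
((40.65184783935547, -13.011574745178223), (66.79328918457031, 28.017213821411133), 0.21867890655994415)
```

>>> step_arm:
  deltas:
    - {"dp": [0,0,0.7],"twist": 0}
    - {"dp": [0,0,0.7],"twist": 0}
    - {"dp": [0,0,0.5],"twist": 0}
    - {"dp": [0,0,0.3],"twist": 0}
    - {"dp": [0,0,0.1],"twist": 0}
    - {"dp": [0,0,0],"twist": 0}
    - {"dp": [0,0,0],"twist": 0}

```text
time_s: 7.85
ee_pos: [0.5187, -0.1502, 0.0224]
eef_rot: [3.141, -0.001, -0.045]
force: [-0.3, -0.2, -0.4]
grip_width: 0.0274
grip_force: 40.0
```

>>> step_arm:
  deltas:
    - {"dp": [0,0,0.03],"twist": 0}
    - {"dp": [0,0,0.03],"twist": 0}
    - {"dp": [0,0,0],"twist": 0}

```text
time_s: 8.15
ee_pos: [0.5182, -0.1502, 0.0192]
eef_rot: [3.142, -0.0, -0.045]
force: [-0.6, 0.0, -1.1]
grip_width: 0.0282
grip_force: 40.0
```

>>> step_arm:
  deltas:
    - {"dp": [0,0,0.03],"twist": 0}
    - {"dp": [0,0,0.02],"twist": 0}
    - {"dp": [0,0,0],"twist": 0}

```text
time_s: 8.45
ee_pos: [0.5182, -0.1502, 0.0174]
eef_rot: [3.142, -0.0, -0.045]
force: [-2.0, 0.4, 4.0]
grip_width: 0.0278
grip_force: 40.0
```

>>> step_arm:
  deltas:
    - {"dp": [0,-0.05,-0.01],"twist": 0}
    - {"dp": [0,-0.05,0],"twist": 0}
    - {"dp": [0,-0.05,0],"twist": 0}
    - {"dp": [0,0,0],"twist": 0}

```text
time_s: 8.85
ee_pos: [0.5185, -0.1438, 0.0175]
eef_rot: [-3.142, -0.0, -0.045]
force: [-0.0, 0.2, 0.1]
grip_width: 0.0279
grip_force: 40.0
```

>>> step_arm:
  deltas:
    - {"dp": [0,-0.03,0],"twist": 0}
    - {"dp": [0,0,0],"twist": 0}

```text
time_s: 9.05
ee_pos: [0.5185, -0.1428, 0.0174]
eef_rot: [-3.142, 0.0, -0.045]
force: [0.9, -0.3, -0.6]
grip_width: 0.0277
grip_force: 40.0
```

>>> step_arm:
  deltas:
    - {"dp": [0,-0.03,0],"twist": 0}
    - {"dp": [0,0,0],"twist": 0}

```text
time_s: 9.25
ee_pos: [0.5185, -0.1417, 0.0174]
eef_rot: [-3.142, 0.0, -0.045]
force: [0.2, 0.6, 0.1]
grip_width: 0.0277
grip_force: 40.0
```

>>> step_arm:
  deltas:
    - {"dp": [0,-0.03,0],"twist": 0}
    - {"dp": [0,0,0],"twist": 0}

```text
time_s: 9.45
ee_pos: [0.5185, -0.1412, 0.0175]
eef_rot: [3.141, -0.0, -0.046]
force: [-1.1, -6.4, -1.5]
grip_width: 0.0276
grip_force: 40.0
```

Contact with the guide is felt (-6.4 N in y). I'll ease it to a lighter hold and check squareness.

>>> step_arm:
  deltas:
    - {"dp": [0,0.01,0],"twist": 0}
    - {"dp": [0,0,0],"twist": 0}

```text
time_s: 9.65
ee_pos: [0.5185, -0.1413, 0.0175]
eef_rot: [3.141, 0.0, -0.046]
force: [-0.8, -5.1, -1.9]
grip_width: 0.0281
grip_force: 40.0
```

```bash
cat > chk.py <<'E'
from h import *
from scipy.spatial.transform import Rotation as Ro
import sys
o=ctrl.get_obs(); im,d=shot('wrist'); c=ctrl.get_calibration('wrist')
cv2.imwrite(f'pics/{sys.argv[1]}.png',im[...,::-1])
v,u=np.mgrid[:384,:512]; x=u-c['cx'];y=v-c['cy'];r=np.hypot(x,y)+1e-9;t=r/c['fx']
Pc=np.stack([x/r*np.tan(t)*d,y/r*np.tan(t)*d,d],-1)
Pt=Pc@c['hand_eye'][:3,:3].T+c['hand_eye'][:3,3]
P=Pt@Ro.from_euler('xyz',o['eef_rot']).as_matrix().T+o['ee_pos']
a=np.radians(-2.55); J=np.array([[np.cos(a),np.sin(a)],[-np.sin(a),np.cos(a)]])
Q=(P[...,:2]-[.5365,-.1387])@J.T*1000; Z=P[...,2]*1000
rl=(abs(Q[...,1]+4)<26)&(Q[...,0]<88+20)&(Q[...,0]>0)&(abs(Z-52)<7)&(v<200)
L=[];R=[]
for vv in range(50,200,2):
    k=np.where(rl[vv])[0]
    if len(k)>15: L.append(Q[vv,k[0]]);R.append(Q[vv,k[-1]])
for E in map(np.array,(L,R)):
    p=np.polyfit(E[:,0],E[:,1],1); print('rail edge: angle deg',np.degrees(p[0]).round(2),'y@50',np.polyval(p,50).round(1),'xmax',E[:,0].max().round(1),len(E))
q=(abs(Z-73)<6)&(abs(Q[...,1])<76)&(Q[...,0]>85)&(Q[...,0]<135)&(v<120); q=Q[q]
for s in (-60,-40,40,60):
    k=abs(q[:,1]-s)<5
    if k.any(): print('board x at',s,np.percentile(q[k,0],[3,97]).round(1))
print(o['time_s'],o['ee_pos'].round(4),o['force'].round(2),o['moment'].round(2),o['eef_rot'].round(4))
E
python3 chk.py w3
```

```text
rail edge: angle deg -0.06 y@50 8.7 xmax 74.3 67
rail edge: angle deg -0.49 y@50 -18.7 xmax 74.2 67
board x at -60 [ 93.  105.1]
board x at -40 [ 92.9 102.3]
board x at 40 [ 92.9 103.9]
board x at 60 [ 93.  107.2]
9.65 [ 0.5185 -0.1413  0.0175] [-0.76 -5.07 -1.88] [-0.96  0.25 -0.3 ] [ 3.1412  0.     -0.0458]
```

View pics/w3.png

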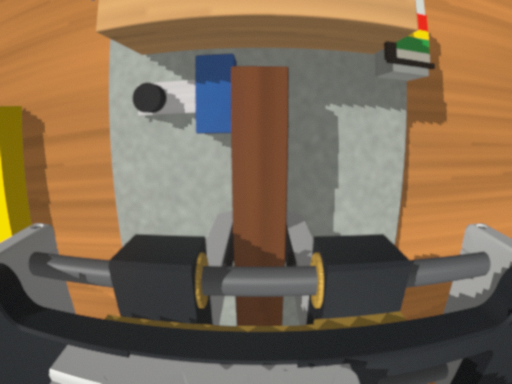

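The rail lies along the guide, touching it and square, with its end at (259,67) about 19 mm short of the board. The pointer is at zero at (405,52). Pushing endwise now.

>>> step_arm:
  deltas:
    - {"dp": [0.1,0,0],"twist": 0}
    - {"dp": [0.1,0,0],"twist": 0}
    - {"dp": [0.1,0,0],"twist": 0}
    - {"dp": [0.1,0,0],"twist": 0}
    - {"dp": [0,0,0],"twist": 0}

```text
time_s: 10.2
ee_pos: [0.5347, -0.1421, 0.0175]
eef_rot: [3.141, -0.0, -0.046]
force: [-0.1, -6.2, -1.6]
grip_width: 0.028
grip_force: 40.0
```

>>> step_arm:
  deltas:
    - {"dp": [0.05,0,0],"twist": 0}
    - {"dp": [0.05,0,0],"twist": 0}
    - {"dp": [0.05,0,0],"twist": 0}
    - {"dp": [0,0,0],"twist": 0}

```text
time_s: 10.6
ee_pos: [0.5401, -0.1424, 0.0174]
eef_rot: [3.141, 0.001, -0.045]
force: [-4.2, -6.4, 1.9]
grip_width: 0.0277
grip_force: 40.0
```

>>> step_arm:
  deltas:
    - {"dp": [0.05,0,0],"twist": 0}
    - {"dp": [0.05,0,0],"twist": 0}
    - {"dp": [0.05,0,0],"twist": 0}
    - {"dp": [0,0,0],"twist": 0}
    - {"dp": [0,0,0],"twist": 0}

```text
time_s: 11.1
ee_pos: [0.5455, -0.1427, 0.0174]
eef_rot: [3.141, 0.002, -0.045]
force: [-10.2, -6.8, 5.0]
grip_width: 0.0279
grip_force: 40.0
```

```bash
python3 chk.py w4
```

```text
rail edge: angle deg 2.7 y@50 8.2 xmax 101.8 69
rail edge: angle deg -2.6 y@50 -18.3 xmax 101.7 69
board x at -60 [101.6 118.6]
board x at -40 [101.6 118.4]
board x at 40 [101.5 118.6]
board x at 60 [101.5 118.8]
11.1 [ 0.5455 -0.1427  0.0174] [-10.24  -6.76   5.01] [-1.14  1.43 -0.2 ] [ 3.1412e+00  2.3000e-03 -4.5500e-02]
```

The board has travelled 8.6 mm, so about 3.5 mm more.

>>> step_arm:
  deltas:
    - {"dp": [0.04,0,0],"twist": 0}
    - {"dp": [0.04,0,0],"twist": 0}
    - {"dp": [0.02,0,0],"twist": 0}
    - {"dp": [0,0,0],"twist": 0}
    - {"dp": [0,0,0],"twist": 0}
    - {"dp": [0,0,0],"twist": 0}
    - {"dp": [0,0,0],"twist": 0}
    - {"dp": [0,0,0],"twist": 0}
    - {"dp": [0,0,0],"twist": 0}
    - {"dp": [0,0,0],"twist": 0}

```text
time_s: 12.15
ee_pos: [0.5487, -0.1428, 0.0174]
eef_rot: [3.141, 0.004, -0.045]
force: [-16.6, -5.9, 10.0]
grip_width: 0.0276
grip_force: 40.0
```

```bash
python3 chk.py w5
```

```text
rail edge: angle deg 2.89 y@50 8.1 xmax 104.7 68
rail edge: angle deg -2.74 y@50 -18.0 xmax 104.7 68
board x at -60 [104.7 121.7]
board x at -40 [104.7 121.8]
board x at 40 [104.6 121.7]
board x at 60 [104.7 121.5]
12.15 [ 0.5487 -0.1428  0.0174] [-16.57  -5.87  10.03] [-1.04  2.52 -0.09] [ 3.1414  0.0043 -0.0453]
```

View pics/w5.png

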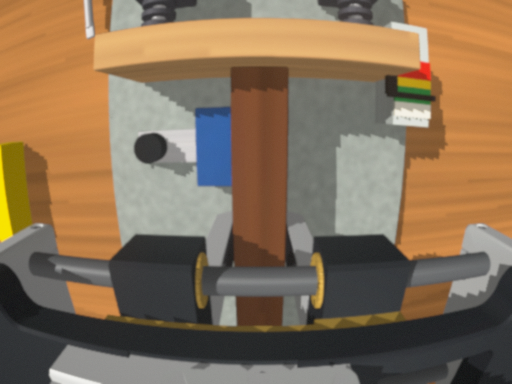

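The pointer stands in the middle of the green at about (410,95), after 11.7 mm of travel (about 9.4 N on the spring). The rail is square on the board and against the guide, and everything is steady, so I'm handing in.

```bash
python3 -c "
from station import ctrl
print(ctrl.hand_in())"
```

```text
the job is handed in; nothing more can be done
None
```

I handed the job in with the rail held flat on the bed, against the blue guide and square to the side board, pressed in about 11.7 mm (about 9.4 N) with the pointer mid-green; hand-in returned no verdict.

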